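# Unlock and open the standards case

## Robot

A 7-joint arm with a two-finger parallel gripper is mounted at the origin on the work surface. World frame = base frame: x ahead of the robot, y to its left, z up, the work surface at z = 0. Lengths are in m, angles in rad, forces in N, time in s.
With the tool pointing down it reaches from about 0.35 to 0.9 m from the base axis. Payload 19.9 kg.
Tool frame: the origin (TCP) lies between the finger pads; the fingertips stand 17 mm ahead of it and the grasp point (between the pads) lies 2 mm behind it; z points along the fingers, y is the line along which they close (so a half turn about z gives the same grasp; the last joint's range is limited). The gripper opens to 85 mm and grips with 20 to 120 N. Pads are 22 mm wide; open, the fingers measure 114 mm over their backs; the gripper's body (76 mm by 85 mm) begins 54 mm behind the grasp point. The pads swing forward as they close: fully open they stand 13 mm farther back than shut.
Start: joints at [-1.22, 0.417, -0.01, 1.614, 0.005, 1.111, -0.053], TCP at [0.239, 0.577, 0.227] pointing down, gripper open.
Joint ranges: [-2.81, 2.81], [-0.39, 2.02], [-1.27, 1.25], [0.06, 2.57], [-1.19, 4.33], [0.19, 2], [-2.82, 2.82]. Speed limits (rad/s): [1.89, 1.89, 2.39, 2.39, 3.01, 3.01, 3.01].

## Interface

Orientations are given as a unit quaternion [x, y, z, w].
In Python, from bench import robot, imaging gives the robot as it stands. Calls block until the motion is done:
- robot.move_to(position, orientation): joint-space move of the TCP to a pose.
- robot.servo_line(position, rot=None, max_speed=0.15, guard=None): straight line of the TCP; rot=None keeps the orientation; max_speed is the mean speed in m/s. With guard (N) it stops when the force on the tool has changed by that much, and returns True; else False.
- robot.goto_joints(angles): joint-space move.
- robot.gripper_to(opening, strength=None): opening from 0.0 (shut) to 1.0 (fully open); strength is the grip in N (None keeps the last); returns when the fingers have stopped.
- robot.pause(seconds).
- robot.ik(position, orientation): joint angles nearest the present ones, or None.
- imaging.camera(name): name is "scene" or "top" or "wrist"; returns a dict with "image" (400x640x3 uint8, blue, green, red), "range_z" (400x640 float32, m along the optical axis (not along the pixel's ray), 0 where there is no reading), "K" (3x3 intrinsics, pixels), "distortion" ([k1, k2, p1, p2, k3] as OpenCV has them; the pictures are not rectified), "R" (3x3) and "t" (3): a world point X has camera coordinates R X + t; the wrist camera has in their place "tool_from_camera" (4x4, takes a point from camera to tool coordinates, whose origin is the TCP and whose axes are the flange's). Camera axes: x right, y down, z forward; pixel columns grow to the right and rows downward; lengths in m; the calibration is good to about 2 mm. A picture is of the moment at which its call begins: read the wrist's pose just before it.
A pose or a line that the arm cannot do raises robot.Unreachable and nothing moves.
- robot.hand_in(): hands the job in, once; it reports no verdict.
Readings, each from a call of its own:
- robot.get_clock(): time.
- robot.get_joint_positions(): joint angles.
- robot.get_qvel(): joint speeds.
- robot.get_joint_torque(): joint torques, N m.
- robot.get_eef_pos(): TCP position.
- robot.get_tcp_rot(): TCP orientation.
- robot.get_ft_force(): force on the tool from outside, world axes, zero at the start.
- robot.get_wrist_torque(): the same for the moment, N m.
- robot.get_finger_gap(): opening from 0.0 (shut) to 1.0 (fully open).
Only numpy, scipy, OpenCV 4.12 (cv2) and the standard library are available. Lean on these libraries where they do the work, as an engineer would, in place of code of your own. Each camera call takes 0.05 s, during which the arm holds its last target. There are 200 camera calls.

## Task

Open the locked equipment case: set the three number wheels of its lock to 4-7-2 (left to right, seen from the robot's side), pressing on them only gently, draw the red-knobbed bolt fully to the left without forcing it, then swing the lid up to at least half-way (45 degrees or more) and leave it standing open. Do not disturb the things around the case.

Things in the scene. Friction and masses are not known exactly. Their poses are not given: they have to be found in the camera images.
- case: Black steel equipment case with a red front strip, 210 (x) x 340 (y) x 100 mm high, fixed to the bench. Origin: centre of its underside; x points from the lock side (nearest the robot) to the lid's hinge, y to the left seen from the robot, z up. Its front 85 mm (x -105 to -20) is a flat deck, top 100 mm up, that carries the lock; the rest is covered by the lid.
- lock (a point): Middle of the lock housing's top (case x -62, y 0, 125 mm up): aluminium, 40 (x) x 116 (y) mm. A combination slide bolt: three number wheels on the axis of a steel bolt along y, 118 mm up. The number set is the one on top, level with the red index lines between the wheels. The bolt moves only when all three stand at the code, each within 0.1 rad; else it stops after 3 to 4 mm.
- wheel_left_top (a point): Nominal top of the left wheel's rim (case x -62, y +36, 133 mm up), fixed to the case. Wheels are black discs, diameter 30 mm, 14 mm thick, 36 mm apart, axis along case y, white digits 0 to 9 round the rim, upright to a reader on the robot's side. The lock is worn: each wheel really sits up to 1.5 mm higher or lower than nominal, a different amount every time, and this is not measured.
- wheel_mid_top (a point): The same for the middle wheel (case y 0). Stroking a wheel's top towards case +x (away from the robot) raises its number, towards -x lowers it, 9.4 mm of stroke per number. About 4 N along the stroke turns it, so it needs a press of about 8 to 13 N with shut fingertips; with less they slip.
- wheel_right_top (a point): The same for the right wheel (case y -36). The wheels are rigid: after touching, a tenth of a millimetre adds newtons, so come down slowly and watch the force; a press of more than 20 N damages the lock.
- wheel_left (a joint): Turn of the left wheel (rad): number = value / 0.6283, modulo 10, so 4 is up at 2.513. It turns freely round either way, with friction and without clicks, and stays where it is left.
- wheel_mid (a joint): Turn of the middle wheel (rad), read the same way: 7 is up at 4.398.
- wheel_right (a joint): Turn of the right wheel (rad), read the same way: 2 is up at 1.257.
- bolt_knob (a point): Point to grip on the bolt's red knob, an upright round post 14 mm in diameter at the left (case +y) end of the bolt, shut at case x -62, y +92, 137 mm up: on its axis, 9 mm below its top, 37 mm above the bare deck. The 8 mm rod runs off the post towards -y, 19 mm below this point. It moves with the bolt.
- bolt (a joint): Travel of the bolt (m) towards case +y (left): 0 shut, 0.034 fully drawn (end stop). It slides with about 2 to 4 N and stays where it is left. Shut, its nose at the right (-y) end stands in the steel eye of the lid's hasp; it is clear of the eye from about 0.026.
- lid (a joint): Angle of the lid (rad): 0 shut, 1.7 fully open. Stiff hinge: it needs about 7 N at the handle and stays where it is left.
- lid_handle (a point): Middle of the lid's red bar handle, a round bar 10 mm thick and 90 mm long along case y, shut at case x +25, 141 mm up (bar centre), 33 mm above the lid's top; moves with the lid.
- lid_hinge (a point): The lid's hinge line, at its middle (case x +105, 104 mm up); it runs along case y and the lid swings up and back, away from the robot. The lid is 125 (x) x 340 (y) x 8 mm.
- hygrometer: Bystander: white thermo-hygrometer standing on the bench left of the case, 22 x 62 x 62 mm; origin under its centre.
- attenuator: Bystander: small aluminium attenuator box with brass connectors on the bench right of the case, 60 x 36 x 24 mm; origin under its centre.
- torque_wrench: Bystander: small wrench, 130 mm long, lying on the bench in front of the case; origin under its middle.

How it is judged:
On the way, in this order (a step that is already met when the one before it is completed fails the run):
1. the bolt is fully drawn (30 mm or more of its 34) (value of joint bolt above 0.03 m), for 0.2 s.
2. the lid is swung up by 0.75 rad (43 degrees) or more (value of joint lid above 0.75 rad), for 0.2 s.
At the end, for the whole second after the job is handed in: The bolt is drawn by 30 mm or more, the lid stands open by itself at 0.75 rad (43 degrees) or more and at rest, and each bystander is within 20 mm of where it was (value of joint bolt above 0.03 m and value of joint lid above 0.75 rad and velocity of joint lid between -0.05 and 0.05 rad/s and not (distance of hygrometer from where it was at the start of the episode above 0.02 m) and not (distance of attenuator from where it was at the start of the episode above 0.02 m) and not (distance of torque_wrench from where it was at the start of the episode above 0.02 m)); the robot touches nothing.
It fails at once if the left wheel is pressed with more than 20 N (contact force between any of the fingers, the arm and wheel_left above 20 N).
It fails at once if the mid wheel is pressed with more than 20 N (contact force between any of the fingers, the arm and wheel_mid above 20 N).
It fails at once if the right wheel is pressed with more than 20 N (contact force between any of the fingers, the arm and wheel_right above 20 N).
It fails at once if the bolt is forced: a tooth pushed with more than 20 N against a wrongly set wheel (contact force between bolt and wheel_left above 20 N or contact force between bolt and wheel_mid above 20 N or contact force between bolt and wheel_right above 20 N).
It fails at once if a bystander is moved by more than 20 mm (distance of any of hygrometer, attenuator, torque_wrench from where it was at the start of the episode above 0.02 m).
It also fails if it takes over 72 s, if anything falls off the work surface, if the arm or the gripper's body presses on something with over 40 N, if the wrist force passes 120 N, or if a joint passes its speed limit or range.

## Working session

There is one attempt and no reset: what is moved stays moved. The work goes in short steps, each a Python script; the robot and the scene stay as the last script left them, time stands still between calls to the robot, and variables do not carry over. Pictures are saved under pics/ and viewed, on a budget of 10 in all, crops included, one or two more only if the job needs it, and the job is handed in when it is done.

```bash
ls; mkdir -p pics
python3 - <<'E'
from bench import robot, imaging
import cv2, numpy as np
for n in ("scene","top"):
    c=imaging.camera(n); cv2.imwrite(f"pics/{n}0.png",c["image"]); np.savez(f"{n}0.npz",**c)
    print(n,c["K"].round(1).tolist(),np.round(c["distortion"],3),c["R"].round(3).tolist(),np.round(c["t"],3))
print(robot.get_clock(),robot.get_tcp_rot(),robot.get_ft_force())
E
```

```text
pics
scene [[391.5, 0.0, 324.4], [0.0, 391.5, 204.5], [0.0, 0.0, 1.0]] [-0.056  0.     0.     0.     0.   ] [[0.417, 0.909, 0.01], [0.771, -0.348, -0.534], [-0.481, 0.231, -0.846]] [-0.268 -0.384  1.343]
top [[475.3, 0.0, 321.5], [0.0, 475.3, 202.8], [0.0, 0.0, 1.0]] [-0.107  0.     0.     0.     0.   ] [[-0.015, -1.0, 0.012], [-0.988, 0.013, -0.155], [0.154, -0.014, -0.988]] [0.011 0.614 1.237]
0.1 [ 1.95130187e-01  9.80777185e-01 -5.64562068e-04 -6.86058734e-05] [ 0.7283508  -0.18535338 -0.313791  ]
```

View pics/top0.png

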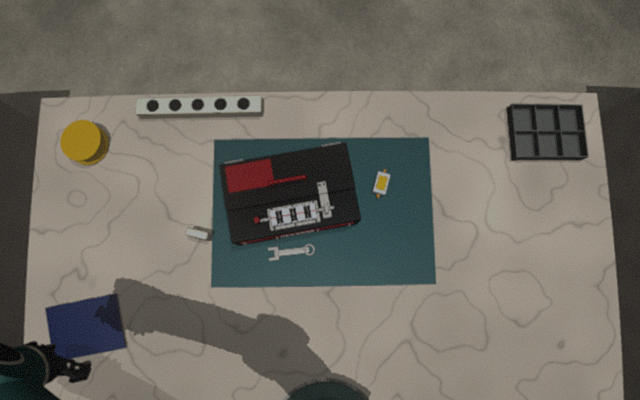

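View pics/scene0.png

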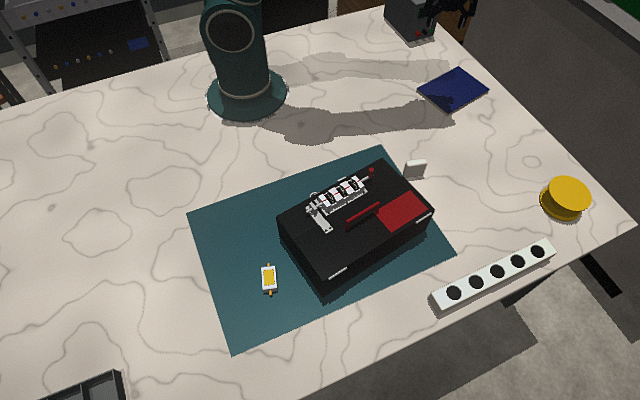

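The top view shows the case (cols 220–358, rows 143–245), with the lock at about (293,215), the red knob at (257,219), the handle at (288,180), the wrench at (290,252), the attenuator at (381,183) and the hygrometer at (199,233). Next I fit the case pose from depth and the red blobs, then bring the wrist camera over it.

```bash
cat > h.py <<'E'
import numpy as np, cv2
from scipy.spatial.transform import Rotation as Rn
def cloud(c,R,t):
    """world point per pixel, R,t: cam = R X + t"""
    v,u=np.mgrid[0:400,0:640]
    p=cv2.undistortPoints(np.stack([u,v],-1).reshape(-1,1,2).astype(float),c["K"],c["distortion"]).reshape(400,640,2)
    z=c["range_z"][...,None]
    X=np.concatenate([p*z,z],-1)
    return (X-t)@R          # R^T (X-t)
def ray_plane(c,R,t,uv,h):
    p=cv2.undistortPoints(np.array(uv,float).reshape(-1,1,2),c["K"],c["distortion"]).reshape(-1,2)
    d=np.c_[p,np.ones(len(p))]@R; o=-R.T@t
    return o+d*((h-o[2])/d[:,2])[:,None]
def wrist(robot,imaging):
    p=np.array(robot.get_eef_pos()); q=robot.get_tcp_rot(); c=imaging.camera("wrist")
    Rt=Rn.from_quat(q).as_matrix(); T=c["tool_from_camera"]
    Rw=Rt@T[:3,:3]; tw=Rt@T[:3,3]+p      # X = Rw c + tw
    return c,Rw.T,-Rw.T@tw
E
python3 - <<'E'
from h import *
for n in("top","scene"):
    c=dict(np.load(n+"0.npz")); W=cloud(c,c["R"],c["t"]); im=c["image"].astype(int)
    roi=(W[...,0]>.3)&(W[...,0]<.8)&(abs(W[...,1])<.35)&(c["range_z"]>0)
    m=roi&(W[...,2]>.085)&(W[...,2]<.118)
    m=cv2.morphologyEx(m.astype(np.uint8),cv2.MORPH_OPEN,np.ones((3,3)))>0
    P=W[m][:,:2]; print(n,m.sum(),cv2.minAreaRect((P*1000).astype(np.float32)), np.median(W[roi][:,2]))
    b,g,r=im[...,0],im[...,1],im[...,2]
    red=(roi&(r>90)&(r>2.2*g)&(r>2.2*b)).astype(np.uint8)
    k,l,s,cen=cv2.connectedComponentsWithStats(red)
    for i in range(1,k):
        if s[i,4]>5: print(s[i],cen[i].round(1),np.median(W[l==i],0).round(4),ray_plane(c,c["R"],c["t"],cen[i],.14).round(4))
E
```

```text
top 9543 ((637.906494140625, 87.13030242919922), (216.189697265625, 341.9931335449219), 9.527198791503906) 0.0020869598216789183
[ 226  159   79   33 1188] [251.1 175.5] [0.6777 0.1877 0.1097] [[0.6723 0.181  0.14  ]]
[254 217   5   5  21] [256. 219.] [0.5605 0.1668 0.1467] [[0.5612 0.1677 0.14  ]]
scene 9190 ((637.5130004882812, 87.02323150634766), (215.35055541992188, 341.55419921875), 9.76887321472168) 0.0015847326747087899
[369 167   5   5  18] [371.  169.1] [0.5589 0.1662 0.1463] [[0.5548 0.1692 0.14  ]]
[345 186   5   3   6] [346.8 187. ] [0.5711 0.0927 0.1266] [[0.5792 0.0883 0.14  ]]
[ 376  190   52   43 1117] [400.8 210.7] [0.6796 0.1895 0.109 ] [[0.6937 0.1751 0.14  ]]
[334 192   5   3   6] [336.2 192.8] [0.5762 0.0619 0.1254] [[0.5841 0.0568 0.14  ]]
[346 201  34  21 101] [362.6 211.2] [0.6603 0.0888 0.1455] [[0.6574 0.0912 0.14  ]]
```

```bash
cat >> h.py <<'E'
C0=np.array([.6377,.0871,0.]); YAW=np.radians(9.65)
Rc=Rn.from_euler("z",YAW)
def cw(x,y,z): return C0+Rc.apply([x/1000,y/1000,z/1000])   # case mm -> world
# tool down; closing along case y ("Y") or case x ("X")
QY=(Rc*Rn.from_quat([0,1,0,0])).as_quat()                 # tool x=-case x, y=+case y
QX=(Rc*Rn.from_quat([0,1,0,0])*Rn.from_euler("z",np.pi/2)).as_quat()
QX2=(Rc*Rn.from_quat([0,1,0,0])*Rn.from_euler("z",-np.pi/2)).as_quat()
E
python3 - <<'E'
from h import *
from bench import robot, imaging
c=imaging.camera("wrist"); print(c["tool_from_camera"].round(3),c["K"].round(0))
for n,q in(("Y",QY),("X",QX),("X2",QX2)):
    for p in(cw(-62,0,300),cw(-62,92,137)): print(n,np.round(robot.ik(p,q),2))
for a in(0,20,30,40,50,60):
    th=np.radians(a); b=cw(105-80*np.cos(th)+37*np.sin(th),0,104+80*np.sin(th)+37*np.cos(th))
    for lag in(0,15,30):
      for n,q in(("X",QX),("X2",QX2)):
        qq=(Rc*Rn.from_euler("y",th-np.radians(lag))*Rc.inv()*Rn.from_quat(q)).as_quat()
        j=robot.ik(b,qq); print(a,lag,n,b.round(3),None if j is None else np.round(j,2))
E
```

```text
[[ 0.001 -0.955 -0.297  0.077]
 [ 1.     0.     0.001  0.   ]
 [-0.001 -0.297  0.955 -0.148]
 [ 0.     0.     0.     1.   ]] [[302.   0. 314.]
 [  0. 302. 200.]
 [  0.   0.   1.]]
Y [-0.44  0.29  0.31  1.64 -0.09  1.22  1.64]
Y [-0.45  0.45  0.14  1.8  -0.08  0.9   1.46]
X [-0.63  0.31  0.56  1.65 -0.17  1.23  0.14]
X [-0.68  0.48  0.44  1.81 -0.25  0.91  0.04]
X2 [-0.98  0.46  1.09  1.66 -0.42  1.28 -2.79]
X2 [ 0.43  0.71 -1.09  1.77  0.7   1.11  2.41]
0 0 X [0.662 0.091 0.141] [-0.56  0.64  0.55  1.58 -0.37  1.02  0.27]
0 0 X2 [0.662 0.091 0.141] [-0.85  0.86  1.08  1.59 -0.8   1.19 -2.57]
0 15 X [0.662 0.091 0.141] [-0.63  0.52  0.59  1.81 -0.48  0.67  0.37]
0 15 X2 [0.662 0.091 0.141] [-0.94  0.73  1.08  1.82 -0.94  0.85 -2.43]
0 30 X [0.662 0.091 0.141] [-0.43  0.4   0.29  2.01 -0.43  0.24  0.37]
0 30 X2 [0.662 0.091 0.141] [-0.03  0.4  -0.19  1.99  0.34  0.25  2.82]
20 0 X [0.68  0.094 0.166] [-0.38  0.82  0.37  1.18 -0.23  1.53  0.14]
20 0 X2 [0.68  0.094 0.166] [-0.68  1.05  1.08  1.19 -0.73  1.68 -2.67]
20 15 X [0.68  0.094 0.166] [-0.49  0.68  0.48  1.43 -0.31  1.2   0.21]

[... 859 characters left out ...]
]
40 30 X [0.704 0.098 0.184] [-0.42  0.75  0.42  1.25 -0.27  1.37  0.17]
40 30 X2 [0.704 0.098 0.184] [-0.72  0.97  1.08  1.26 -0.75  1.52 -2.67]
50 0 X [0.718 0.101 0.189] None
50 0 X2 [0.718 0.101 0.189] None
50 15 X [0.718 0.101 0.189] [-0.25  1.08  0.23  0.68 -0.16  2.    0.06]
50 15 X2 [0.718 0.101 0.189] None
50 30 X [0.718 0.101 0.189] [-0.35  0.89  0.36  1.01 -0.24  1.64  0.13]
50 30 X2 [0.718 0.101 0.189] [-0.61  1.09  1.08  1.02 -0.76  1.78 -2.72]
60 0 X [0.733 0.103 0.192] None
60 0 X2 [0.733 0.103 0.192] None
60 15 X [0.733 0.103 0.192] None
60 15 X2 [0.733 0.103 0.192] None
60 30 X [0.733 0.103 0.192] [-0.29  1.06  0.35  0.71 -0.25  1.93  0.1 ]
60 30 X2 [0.733 0.103 0.192] None
```

Run:
```python
from h import *
from bench import robot, imaging
robot.move_to(cw(-62,0,195),QY)
c,R,t=wrist(robot,imaging); np.savez("w1.npz",Rw=R,tw=t,**c)
def px(P): return cv2.projectPoints(np.array(P)@R.T+t,np.zeros(3),np.zeros(3),c["K"],c["distortion"])[0].reshape(-1,2)
print(px([cw(-62,y,133) for y in(36,0,-36)]).round(0),robot.get_clock())
im=c["image"]; cv2.imwrite("pics/w1.png",cv2.resize(cv2.rotate(im,cv2.ROTATE_180)[60:340,120:520],None,fx=2,fy=2,interpolation=cv2.INTER_CUBIC))
```

```text
[[361. 214.]
 [312. 214.]
 [263. 214.]] 2.3667
```

View pics/w1.png

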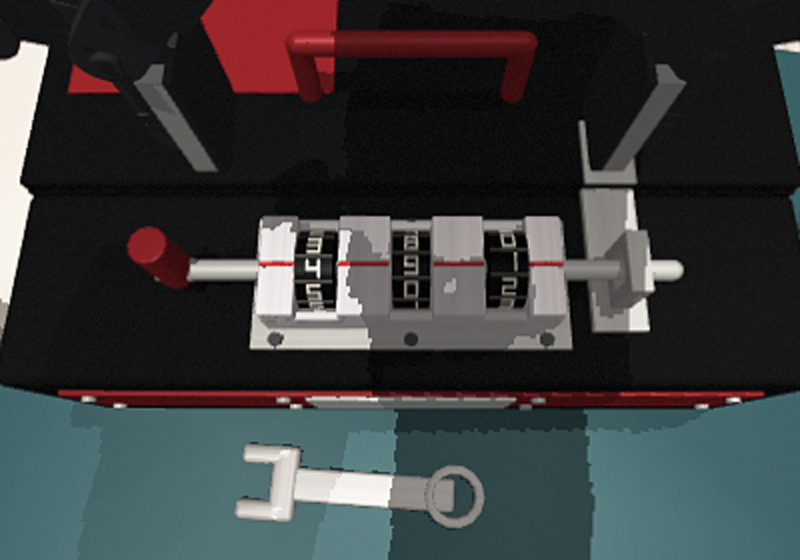

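The three wheels show roughly 4, 9 and 1 near the red line (crop row 264), with the knob at (150,245) and the handle at (415,42). Next I measure each wheel's angle from its digit rows, allowing for parallax, using the red line as reference.

```bash
cat >> h.py <<'E'
def wheel_view(c,R,t):
    """unrolled wheel strips: rows = angle phi towards robot (deg, +45..-45 step .5), one per wheel; anchored on red index line"""
    pr=lambda P: cv2.projectPoints(np.array(P)@R.T+t,np.zeros(3),np.zeros(3),c["K"],c["distortion"])[0].reshape(-1,2)
    im=c["image"].astype(np.float32); b,g,r=im[...,0],im[...,1],im[...,2]
    ref=pr([cw(-62,y,125.3) for y in(-54,-18,18,54)])
    off=[]
    for u,v in ref:
        u0,v0=int(u),int(v); w=np.clip((r-np.maximum(g,b)-40)[v0-14:v0+15,u0-5:u0+6],0,None)
        V,U=np.mgrid[v0-14:v0+15,u0-5:u0+6]
        off.append((V*w).sum()/max(w.sum(),1e-6)-v if w.sum()>0 else np.nan)
    off=np.array(off); print("line offsets px",off.round(2))
    phi=np.radians(np.arange(-50,50.1,.5)); S=[]
    dv=np.nanmedian(off)
    for y in(36,0,-36):
        ys=np.linspace(-6.5,6.5,27)
        P=np.array([[cw(-62-15*np.sin(p),y+yy,118+15*np.cos(p)) for yy in ys] for p in phi]).reshape(-1,3)
        m=pr(P).reshape(len(phi),len(ys),2).astype(np.float32); m[...,1]+=dv
        S.append(cv2.remap(c["image"],m[...,0],m[...,1],cv2.INTER_CUBIC))
    return np.degrees(phi),S
E
python3 - <<'E'
from h import *
d=dict(np.load("w1.npz")); phi,S=wheel_view(d,d["Rw"],d["tw"])
out=[]
for s in S:
    k=s.max(2).astype(float); k-=np.percentile(k,20)
    sm=cv2.GaussianBlur(k[:,5:22].mean(1)[:,None],(1,9),0)[:,0]
    print(" ".join(f"{int(p)}:{v:.0f}" for p,v in zip(phi[::6],sm[::6])))
    b=cv2.resize(s,(190,603)); 
    for a in range(-50,51,10): cv2.putText(b,str(a),(0,int((a+50)*6)+4),0,.4,(0,255,255),1); cv2.line(b,(25,int((a+50)*6)),(40,int((a+50)*6)),(0,255,255),1)
    out.append(b)
cv2.imwrite("pics/strip1.png",np.hstack(out)[:600])
E
```

```text
line offsets px [-3.17 -3.23 -3.29 -3.25]
-50:61 -47:62 -44:59 -41:47 -38:47 -35:87 -32:119 -29:97 -26:72 -23:75 -20:101 -17:81 -14:45 -11:90 -8:120 -5:78 -2:68 1:50 4:56 7:82 10:82 13:116 16:161 19:135 22:74 25:53 28:40 31:26 34:66 37:50 40:115 43:108 46:43 49:51
-50:40 -47:44 -44:55 -41:72 -38:83 -35:70 -32:59 -29:68 -26:75 -23:67 -20:53 -17:66 -14:67 -11:52 -8:34 -5:29 -2:48 1:63 4:42 7:46 10:83 13:76 16:32 19:35 22:77 25:61 28:39 31:25 34:49 37:60 40:46 43:34 46:33 49:33
-50:75 -47:78 -44:78 -41:74 -38:64 -35:51 -32:44 -29:44 -26:48 -23:68 -20:89 -17:69 -14:55 -11:38 -8:27 -5:24 -2:20 1:18 4:18 7:19 10:23 13:26 16:27 19:17 22:28 25:33 28:41 31:73 34:53 37:19 40:42 43:63 46:46 49:16
```

View pics/strip1.png

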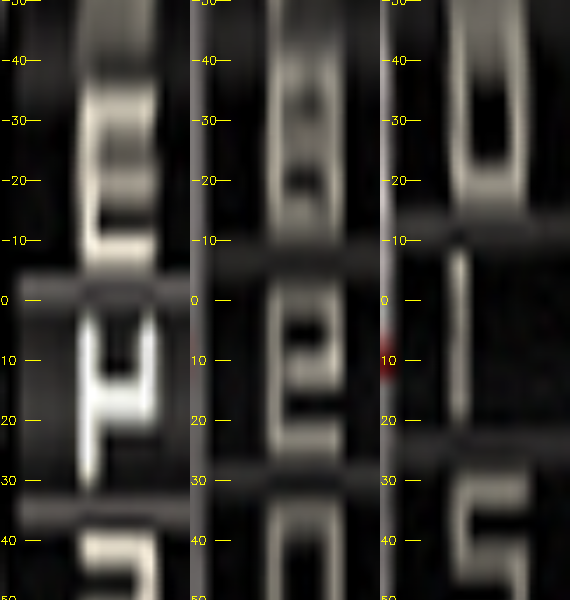

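Wheel readings from the groove positions: left ≈ 3.54, mid ≈ 8.69, right ≈ 0.82. The strokes needed are +4.3, −16.0 and +11.1 mm. I start with the left wheel, using gentle force steps.

```bash
cat > w.py <<'E'
from h import *
from bench import robot, imaging
def stroke(y,s,x0=-62,F=10.5,seg=2.0,log=True):
    """stroke wheel at case y by s mm about case x0, pressing ~F newtons"""
    f=lambda: np.array(robot.get_ft_force())[2]
    xs=x0-s/2
    robot.servo_line(cw(xs,y,156),max_speed=.1)
    robot.pause(.15); f0=f(); hit=robot.servo_line(cw(xs,y,147),max_speed=.005,guard=3)
    if not hit: print("no contact"); return
    z=robot.get_eef_pos()[2]*1000; tr=[round(f()-f0,1)]
    dz=.0
    for _ in range(25):
        P=f()-f0
        if P>F-1.2: break
        z-=.05 if P>2 else .1; robot.servo_line(cw(xs,y,z),max_speed=.005); 
    tr.append(round(P,1)); z1=z
    n=max(1,int(np.ceil(abs(s)/seg)))
    for i in range(1,n+1):
        robot.servo_line(cw(xs+s*i/n,y,z),max_speed=.012)
        P=f()-f0; tr.append(round(P,1))
        if P>15: z+=.1
        elif P>12.5: z+=.05
        elif P<9: z-=.05
    p=robot.get_eef_pos()
    robot.servo_line(cw(xs+s,y,z+4),max_speed=.03); robot.servo_line(cw(xs+s,y,156),max_speed=.1)
    print("wheel y",y,"contact z",round(z1,2),"press",tr,"end case",((Rc.inv().apply(p-C0))*1000).round(2),"t",robot.get_clock())
E
python3 - <<'E'
from w import *
robot.gripper_to(0.0,30)
stroke(36,4.3)
E
```

```text
no contact
```

Run:
```python
from w import *
p=robot.get_eef_pos(); print(Rc.inv().apply(p-C0)*1000,robot.get_ft_force(),robot.get_finger_gap(),robot.get_clock())
c,R,t=wrist(robot,imaging)
cv2.imwrite("pics/w2.png",cv2.resize(cv2.rotate(c["image"],cv2.ROTATE_180)[60:340,120:520],None,fx=2,fy=2))
```

```text
[-64.12694897  35.99622996 147.04307369] [-0.78414256 -0.42910809  0.21257618] 0.0034737446873261925 5.9167
```

View pics/w2.png

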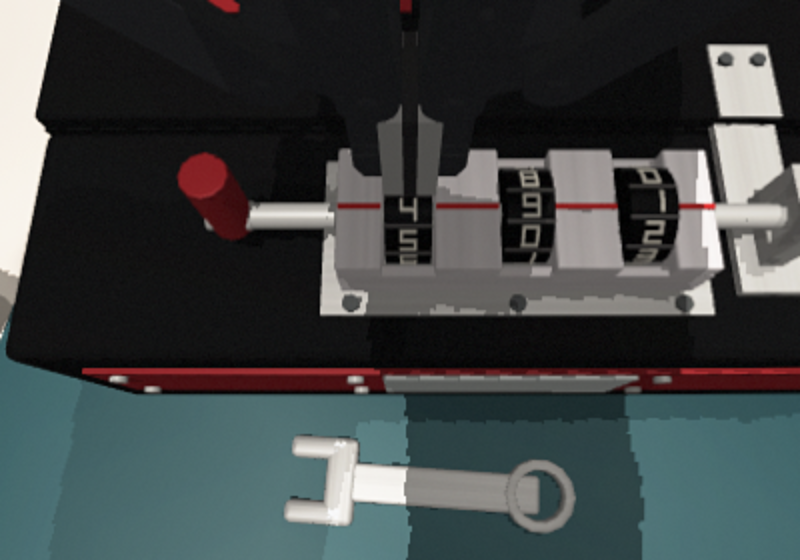

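Run:
```python
from w import *
c,R,t=wrist(robot,imaging); T=c["tool_from_camera"]
for P in([0,0,17],[11,0,17],[-11,0,17],[11,9,17],[0,0,12],[11,0,12]):
    q=(np.array(P)/1000-T[:3,3])@T[:3,:3]; u,v=cv2.projectPoints(q,np.zeros(3),np.zeros(3),c["K"],c["distortion"])[0].ravel()
    print(P,"crop",((639-u)-120)*2,((399-v)-60)*2)
# depth of the finger-tip region in tool frame
import itertools
v,u=np.mgrid[0:400,0:640]
pp=cv2.undistortPoints(np.stack([u,v],-1).reshape(-1,1,2).astype(float),c["K"],c["distortion"]).reshape(400,640,2)
z=c["range_z"][...,None]; X=np.concatenate([pp*z,z],-1)@T[:3,:3].T+T[:3,3]
for row in(120,150,170,185,192,200,206,215,230):
    for col in(395,425): print(row,col,(X[399-(row//2+60),639-(col//2+120)]*1000).round(1),end=" ")
    print()
```

```text
[0, 0, 17] crop 411.7565520224125 197.69861312001188
[11, 0, 17] crop 411.7887934115065 232.11945396714196
[-11, 0, 17] crop 411.72513543129446 164.53652198208647
[11, 9, 17] crop 381.01002539233104 232.11976174650016
[0, 0, 12] crop 411.81131996596423 190.39925968784644
[11, 0, 12] crop 411.84558783011244 225.63118103453422
120 395 [ 11.    3.7 -43.1] 120 425 [ 11.1  -2.2 -43.2] 
150 395 [ 10.6   4.  -30.4] 150 425 [ 11.   -2.5 -31.1] 
170 395 [ 11.5   4.2 -22.9] 170 425 [ 10.8  -2.7 -21.4] 
185 395 [ 11.1   4.4 -14.9] 185 425 [ 11.3  -2.8 -15.3] 
192 395 [10.8  4.5 -9.6] 192 425 [ 11.5  -2.9 -11.2] 
200 395 [ 2.1  5.2 14.1] 200 425 [ 1.9 -3.6 14.5] 
206 395 [ 3.5  5.2 15.1] 206 425 [ 3.8 -3.6 14.4] 
215 395 [ 5.8  5.2 15.6] 215 425 [ 6.3 -3.5 14.6] 
230 395 [10.4  5.2 16.8] 230 425 [10.5 -3.6 16.7]
```

The depth image puts the visible fingertip end at tool z ≈ −9 mm and the wheel at +14 mm. The shut tips therefore sit well above the wheel, about 25 mm short of the stated +17 mm. I descend further under guard.

Run:
```python
from w import *
print(robot.servo_line(cw(-64.1,36,132),max_speed=.012,guard=2.5), robot.get_eef_pos()[2],robot.get_ft_force(),robot.get_clock())
```

```text
False 0.13209208532541503 [-0.53100548  0.00194912  0.90059502] 7.4167
```

Run:
```python
from w import *
hit=robot.servo_line(cw(-64.1,36,117),max_speed=.006,guard=2.5)
f=robot.get_ft_force(); print(hit, Rc.inv().apply(robot.get_eef_pos()-C0)*1000,f,robot.get_clock())
c,R,t=wrist(robot,imaging)
cv2.imwrite("pics/w3.png",cv2.resize(cv2.rotate(c["image"],cv2.ROTATE_180)[60:340,120:520],None,fx=2,fy=2))
```

```text
True [-64.0665179   36.01469309 128.0856265 ] [-2.31355494 -0.80587142  6.27775839] 8.4333
```

View pics/w3.png

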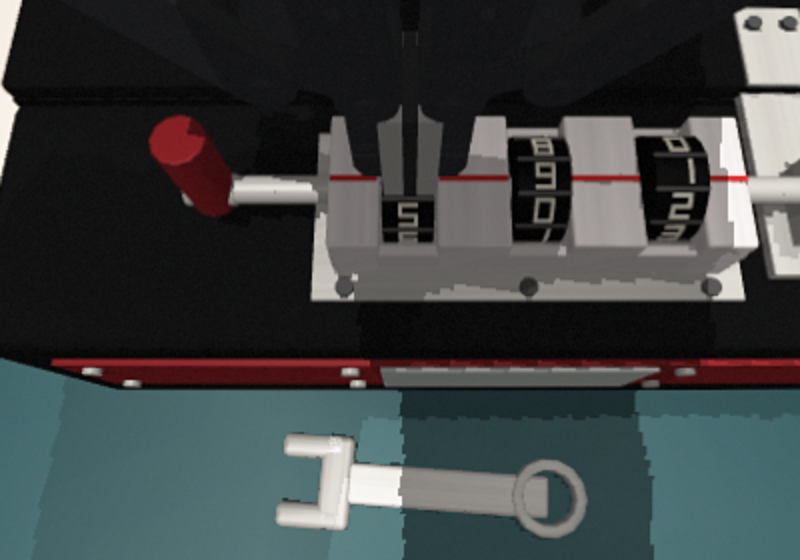

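The grey fingertips now rest on the left wheel (contact at TCP z = 128.1, about 6 N), with the black finger parts clear of the housing. I continue from here.

```bash
sed -i 's/cw(xs,y,156),max_speed=.1)/cw(xs,y,136),max_speed=.1)/; s/cw(xs,y,147),max_speed=.005,guard=3/cw(xs,y,123),max_speed=.006,guard=3/; s/cw(xs+s,y,156),max_speed=.1/cw(xs+s,y,136),max_speed=.1/' w.py
python3 - <<'E'
from w import *
stroke(36,4.3)
E
```

```text
wheel y 36 contact z 127.59 press [np.float64(7.0), np.float64(9.7), np.float64(9.9), np.float64(11.0), np.float64(11.3)] end case [-59.83  36.02 127.97] t 14.0333
```

```bash
sed -i 's/cw(xs,y,136),max_speed=.1)/cw(xs,y,133),max_speed=.12)/; s/max_speed=.012)/max_speed=.02)/' w.py
python3 - <<'E'
from w import *
stroke(0,-16.0,x0=-63.2,seg=2.7)
E
```

```text
wheel y 0 contact z 127.45 press [np.float64(5.8), np.float64(9.6), np.float64(7.4), np.float64(9.2), np.float64(8.8), np.float64(9.3), np.float64(8.6), np.float64(8.6)] end case [-7.0110e+01 -1.0000e-02  1.2815e+02] t 20.55
```

Run:
```python
from w import *
stroke(-36,11.1,x0=-63.2,seg=2.7)
robot.servo_line(cw(-62,0,175),max_speed=.15)
c,R,t=wrist(robot,imaging); np.savez("w4.npz",Rw=R,tw=t,**c)
phi,S=wheel_view(c,R,t); out=[]
for s in S:
    b=cv2.resize(s,(190,603)) 
    for a in range(-50,51,10): cv2.putText(b,str(a),(0,int((a+50)*6)+4),0,.4,(0,255,255),1); cv2.line(b,(25,int((a+50)*6)),(40,int((a+50)*6)),(0,255,255),1)
    out.append(b)
cv2.imwrite("pics/strip2.png",np.hstack(out)[:600]); print(robot.get_clock())
```

```text
wheel y -36 contact z 128.51 press [np.float64(7.4), np.float64(9.9), np.float64(10.0), np.float64(10.3), np.float64(10.7), np.float64(10.8), np.float64(9.8)] end case [-57.54 -36.06 128.86] t 26.075
line offsets px [-3.29 -3.38 -3.41 -3.33]
26.6333
```

View pics/strip2.png

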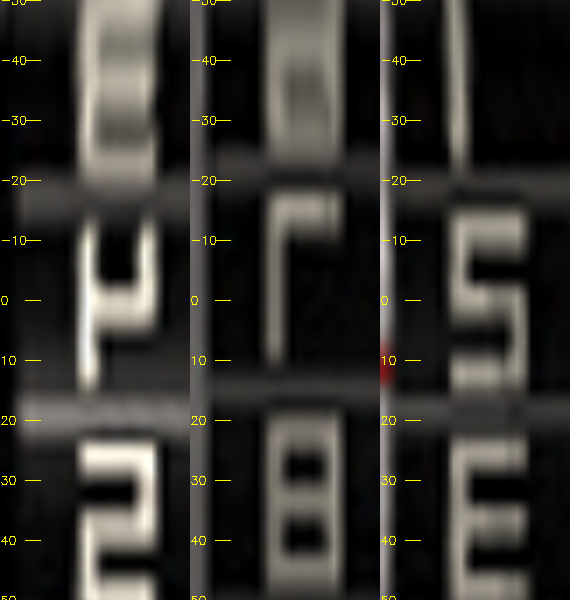

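Residuals are left +1.3°, mid −3.2° and right −0.2°, all inside the 5.7° tolerance. Next I grip the knob and draw it gently; a wrong wheel would stop it within 3–4 mm.

Run:
```python
from w import *
robot.move_to(cw(-63,92,170),QX)
robot.gripper_to(0.5,25)
print("t",robot.get_clock(),robot.servo_line(cw(-63,92,116),max_speed=.08,guard=8))
robot.gripper_to(0.0,25); print("gap mm",robot.get_finger_gap()*85,robot.get_ft_force())
h=robot.servo_line(cw(-63,125.3,116),max_speed=.03,guard=9)
print("hit",h,(Rc.inv().apply(robot.get_eef_pos()-C0)*1000).round(1),robot.get_ft_force(),robot.get_finger_gap()*85,robot.get_clock())
c=imaging.camera("top"); cv2.imwrite("pics/top5.png",cv2.resize(c["image"][120:260,190:390],None,fx=4,fy=4,interpolation=cv2.INTER_CUBIC))
```

```text
t 28.5917 False
gap mm 12.801566850629984 [-12.70878989  -1.55592607  12.05762544]
hit False [-64.1 125.5 116.3] [-12.50722888  -2.57686678  11.01073847] 13.203958096629064 31.0417
```

```bash
cat >> w.py <<'E'
HX=24.3; G=22.
def lidpose(a,lag):
    th=np.radians(a); dx=105-HX
    b=np.array([105-dx*np.cos(th)+37*np.sin(th),0,104+dx*np.sin(th)+37*np.cos(th)])
    rt=Rn.from_euler("y",th-np.radians(lag))
    q=(Rc*rt*Rc.inv()*Rn.from_quat(QX)).as_quat()
    return cw(*(b+rt.apply([0,0,-G]))),q
E
python3 - <<'E'
from w import *
robot.gripper_to(0.4,25)
robot.servo_line(cw(-64,125.3,175),max_speed=.15)
c=imaging.camera("top"); im=c["image"].astype(int); b,g,r=im[...,0],im[...,1],im[...,2]
red=((r>90)&(r>2.2*g)&(r>2.2*b)).astype(np.uint8); k,l,s,cen=cv2.connectedComponentsWithStats(red)
for i in range(1,k):
    if 5<s[i,4]<60:
        P=ray_plane(c,c["R"],c["t"],cen[i],.14)[0]; print(s[i],(Rc.inv().apply(P-C0)*1000).round(1))
cv2.imwrite("pics/top5.png",cv2.resize(c["image"][120:260,190:390],None,fx=4,fy=4,interpolation=cv2.INTER_CUBIC))
for a in range(0,61,5):
    print(a,[None if robot.ik(*lidpose(a,lag)) is None else np.round(robot.ik(*lidpose(a,lag)),2)[[3,5]].tolist() for lag in(0,10,15,20,25)])
print(robot.get_clock())
E
```

```text
0 [[1.6, 0.99], [1.74, 0.74], [1.81, 0.62], [1.87, 0.49], [1.93, 0.36]]
5 [[1.51, 1.12], [1.66, 0.88], [1.73, 0.76], [1.79, 0.64], [1.86, 0.51]]
10 [[1.42, 1.25], [1.57, 1.02], [1.64, 0.9], [1.71, 0.78], [1.78, 0.65]]
15 [[1.33, 1.38], [1.48, 1.15], [1.55, 1.03], [1.62, 0.91], [1.69, 0.79]]
20 [[1.23, 1.51], [1.38, 1.28], [1.46, 1.17], [1.53, 1.05], [1.61, 0.93]]
25 [[1.12, 1.64], [1.28, 1.41], [1.36, 1.3], [1.44, 1.18], [1.51, 1.07]]
30 [[1.01, 1.77], [1.18, 1.54], [1.26, 1.43], [1.34, 1.31], [1.42, 1.2]]
35 [[0.89, 1.9], [1.07, 1.67], [1.15, 1.56], [1.23, 1.45], [1.31, 1.33]]
40 [None, [0.95, 1.8], [1.04, 1.69], [1.12, 1.58], [1.21, 1.46]]
45 [None, [0.82, 1.94], [0.91, 1.82], [1.0, 1.71], [1.09, 1.59]]
50 [None, None, [0.78, 1.96], [0.88, 1.84], [0.97, 1.73]]
55 [None, None, None, [0.73, 1.98], [0.84, 1.86]]
60 [None, None, None, None, [0.69, 2.0]]
32.0167
```

View pics/top5.png

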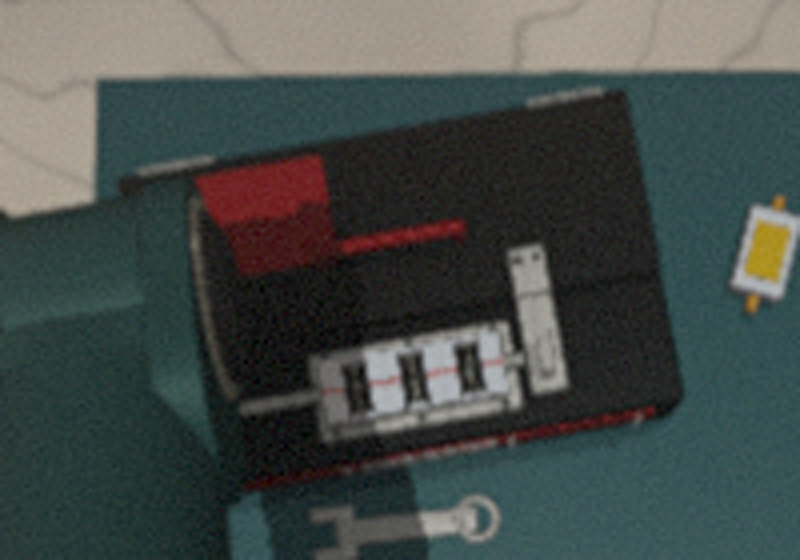

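The rod is drawn out to the left and its nose has left the hasp eye at (555,350). Next is the lid.

Run:
```python
from w import *
robot.servo_line(cw(HX,0,168),max_speed=.2)
p,q=lidpose(0,0)
print(robot.servo_line(p,max_speed=.08,guard=8))
robot.gripper_to(0.0,50); print("gap mm",robot.get_finger_gap()*85,np.round(robot.get_ft_force(),1))
for a in range(5,56,5):
    p,q=lidpose(a,.4*a); robot.servo_line(p,q,max_speed=.06)
    F=np.array(robot.get_ft_force()); print(a,F.round(1),round(robot.get_finger_gap()*85,1))
    if np.linalg.norm(F)>55 or robot.get_finger_gap()*85<4: print("STOP"); break
print(robot.get_clock())
c=imaging.camera("scene"); cv2.imwrite("pics/s6.png",cv2.resize(c["image"][110:310,240:480],None,fx=3,fy=3))
```

```text
False
gap mm 8.106144409287566 [-17.7  -2.2  13.7]
5 [-19.5  -2.4   9.9] 7.6
10 [-20.4  -1.2  12.8] 7.7
15 [-18.8  -1.5  13.4] 8.3
20 [-19.   -0.7  16.9] 7.7
25 [-18.   -0.5  16.1] 7.9
30 [-15.4  -0.2  16. ] 8.0
35 [-14.8  -0.7  16.3] 8.1
40 [-13.5   0.1  17.2] 8.2
45 [-12.3  -0.4  16.6] 8.2
50 [-10.3  -0.1  18.5] 8.2
55 [-9.1 -0.8 16.9] 7.8
36.9917
```

View pics/s6.png

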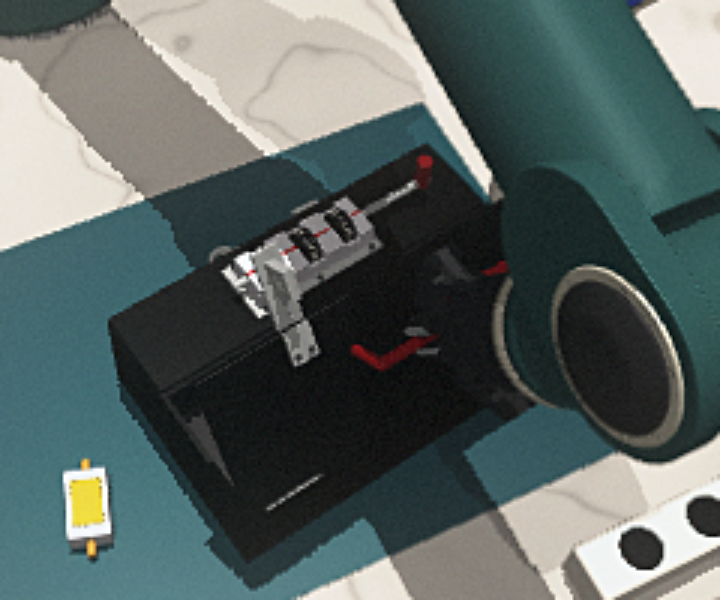

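The scene view shows the lid raised, with the hasp plate standing up and a wedge-shaped gap at the left side, and the bar still gripped. I release and back out along the tool axis.

Run:
```python
from w import *
robot.gripper_to(0.35); print(np.round(robot.get_ft_force(),1),robot.get_clock())
p=np.array(robot.get_eef_pos()); Q=Rn.from_quat(robot.get_tcp_rot()); zt=Q.apply([0,0,1])
for d in(.03,.05,.07):
    j=robot.ik(p-d*zt,Q.as_quat()); print(d,j is None)
for rb in(0,10,20,30):
    q=(Rn.from_rotvec(np.radians(-rb)*Rc.apply([0,1,0]))*Q).as_quat()
    print("rb",rb,[robot.ik(p-d*zt,q) is not None for d in(.03,.05,.07)])
```

```text
[ 0.1  0.5 -0.3] 37.3833
0.03 False
0.05 True
0.07 True
rb 0 [True, False, False]
rb 10 [True, True, True]
rb 20 [True, True, True]
rb 30 [True, True, True]
```

Run:
```python
from w import *
p=np.array(robot.get_eef_pos()); Q=Rn.from_quat(robot.get_tcp_rot()); zt=Q.apply([0,0,1])
rot=lambda rb:(Rn.from_rotvec(np.radians(-rb)*Rc.apply([0,1,0]))*Q).as_quat()
print(robot.servo_line(p-.03*zt,max_speed=.06,guard=6))
print(robot.servo_line(p-.07*zt,rot(12),max_speed=.06,guard=6), np.round(robot.get_ft_force(),1))
robot.servo_line(np.array(robot.get_eef_pos())+[0,0,.06],rot(33),max_speed=.1,guard=6)
robot.move_to(cw(-20,40,360),QX)
robot.move_to([.35,.35,.35],QX)
print(robot.get_clock(),np.round(robot.get_ft_force(),1))
c=imaging.camera("top"); s=imaging.camera("scene")
# lid angle: points above the case behind the deck, in the case frame, away from handle
for n,k in(("top",c),("scene",s)):
    W=(Rc.inv().apply((cloud(k,k["R"],k["t"])-C0).reshape(-1,3))*1000); W=W[(k["range_z"].ravel()>0)]
    M=W[(W[:,0]>20)&(W[:,0]<125)&(abs(W[:,1])<160)&(abs(W[:,1])>60)&(W[:,2]>112)&(W[:,2]<260)]
    if len(M)>20:
        a=np.degrees(np.arctan2(M[:,2]-104,105-M[:,0])); print(n,len(M),"lid deg",np.percentile(a,[10,50,90]).round(1),"zmax",M[:,2].max().round(0))
    im=k["image"].astype(int); b,g,r=im[...,0],im[...,1],im[...,2]
    red=((r>90)&(r>2.2*g)&(r>2.2*b)).astype(np.uint8); kk,l,st,cen=cv2.connectedComponentsWithStats(red)
    for i in range(1,kk):
        if st[i,4]>8:
            P=ray_plane(k,k["R"],k["t"],cen[i],.14)[0]; P=Rc.inv().apply(P-C0)*1000
            if abs(P[0]+62)<12: print(n,"knob?",st[i],P.round(1))
a=cv2.resize(c["image"][120:270,180:400],(660,450)); cv2.imwrite("pics/top7.png",a)
# bystander drift: change against first top picture
c0=dict(np.load("top0.npz"))
for nm,(u,v,w,h) in dict(hyg=(180,220,36,26),att=(366,164,32,38),wr=(262,240,56,22)).items():
    A=c0["image"][v:v+h,u:u+w].mean(2).astype(np.float32);B=c["image"][v-8:v+h+8,u-8:u+w+8].mean(2).astype(np.float32)
    _,m,_,loc=cv2.minMaxLoc(cv2.matchTemplate(B,A,cv2.TM_CCOEFF_NORMED)); print(nm,"shift px",loc[0]-8,loc[1]-8,round(m,2))
```

```text
Traceback (most recent call last):
bench.Unreachable: the arm cannot follow that straight line within its joint ranges
```

```bash
cat > fin.py <<'E'
from w import *
p=np.array(robot.get_eef_pos()); Q=Rn.from_quat(robot.get_tcp_rot()); zt=Q.apply([0,0,1])
rot=lambda rb:(Rn.from_rotvec(np.radians(-rb)*Rc.apply([0,1,0]))*Q).as_quat()
for d,rb in((.015,3),(.03,7),(.07,15)):
    print(d,robot.servo_line(p-d*zt,rot(rb),max_speed=.06,guard=6))
print(np.round(robot.get_ft_force(),1))
robot.servo_line(np.array(robot.get_eef_pos())+[0,0,.06],rot(33),max_speed=.1,guard=6)
robot.move_to(cw(-20,40,360),QX)
robot.move_to([.35,.35,.35],QX)
print(robot.get_clock(),np.round(robot.get_ft_force(),1))
c=imaging.camera("top"); s=imaging.camera("scene")
for n,k in(("top",c),("scene",s)):
    W=(Rc.inv().apply((cloud(k,k["R"],k["t"])-C0).reshape(-1,3))*1000); W=W[(k["range_z"].ravel()>0)]
    M=W[(W[:,0]>20)&(W[:,0]<125)&(abs(W[:,1])<160)&(abs(W[:,1])>60)&(W[:,2]>112)&(W[:,2]<260)]
    if len(M)>20:
        a=np.degrees(np.arctan2(M[:,2]-104,105-M[:,0])); print(n,len(M),"lid deg",np.percentile(a,[10,50,90]).round(1),"zmax",M[:,2].max().round(0))
    im=k["image"].astype(int); b,g,r=im[...,0],im[...,1],im[...,2]
    red=((r>90)&(r>2.2*g)&(r>2.2*b)).astype(np.uint8); kk,l,st,cen=cv2.connectedComponentsWithStats(red)
    for i in range(1,kk):
        if st[i,4]>8:
            P=ray_plane(k,k["R"],k["t"],cen[i],.14)[0]; P=Rc.inv().apply(P-C0)*1000
            if abs(P[0]+62)<12: print(n,"knob?",st[i],P.round(1))
cv2.imwrite("pics/top7.png",cv2.resize(c["image"][120:270,180:400],(660,450)))
c0=dict(np.load("top0.npz"))
for nm,(u,v,w,h) in dict(hyg=(180,220,36,26),att=(366,164,32,38),wr=(262,240,56,22)).items():
    A=c0["image"][v:v+h,u:u+w].mean(2).astype(np.float32);B=c["image"][v-8:v+h+8,u-8:u+w+8].mean(2).astype(np.float32)
    _,m,_,loc=cv2.minMaxLoc(cv2.matchTemplate(B,A,cv2.TM_CCOEFF_NORMED)); print(nm,"shift px",loc[0]-8,loc[1]-8,round(m,2))
E
python3 fin.py
```

```text
0.015 False
0.03 False
0.07 False
[0.1 0.1 0.3]
41.725 [-0.5 -0.2  0.5]
top 1543 lid deg [56.1 58.4 66.1] zmax 258.0
top knob? [241 220   5   5  19] [-63.1 125.8 140. ]
scene 3706 lid deg [55.4 56.9 61.3] zmax 260.0
scene knob? [379 162   5   4  16] [-67.9 128.3 140. ]
hyg shift px 0 0 0.85
att shift px 0 0 0.99
wr shift px 0 0 0.99
```

View pics/top7.png

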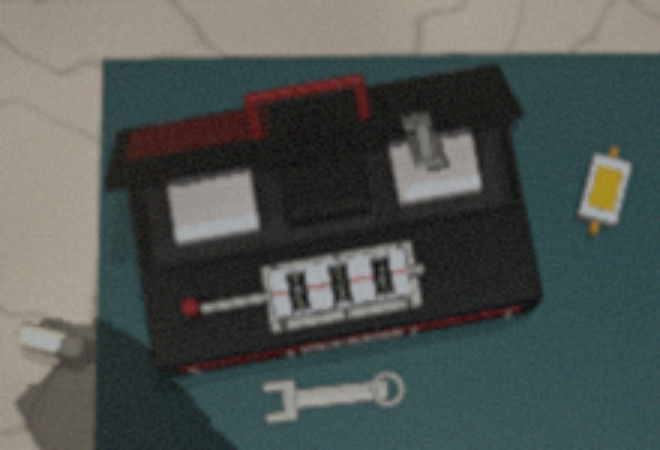

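The lid stands open with the case interior visible, the knob is at the far left (190,307), and the bystanders have not moved. I hand the job in.

```bash
python3 -c "
from bench import robot
robot.hand_in(); print(robot.get_clock())"
```

```text
the job is handed in; nothing more can be done
the job is handed in; nothing more can be done
```

The case is open and the job is handed in: wheels set to 4-7-2, bolt drawn, lid standing open at about 55°. The last clock reading before hand-in was 41.7 s of the 72 s allowed. No verdict is reported, so these are my own last checks.

- **Wheels:** I pressed with about 7 to 11 N at most, by the wrist force read between steps. Afterwards the digits stood about +1°, −3° and 0° from the top (left to right, tolerance 5.7°).
- **Bolt:** It slid out without tripping the 9 N guard. The knob moved from case y 92 to about 126 mm, so it is drawn by roughly 33 to 34 mm. The scene camera put it at 128 mm, a couple of millimetres more.
- **Lid:** The handle was carried to 55°. Depth points from the two cameras gave medians of 58° and 57°. It stayed open after I let go and backed away.
- **Bystanders:** The image match showed 0 px shift for all three. The match on the hygrometer was weaker (0.85), because the arm's shadow fell near it. The arm is clear, with the tool force near zero.

**Disagreements with what was given:**
- The shut fingertips touched about 22 mm lower in TCP height than the stated 17 mm tip offset implies. My first guarded descent stopped short of the wheel, and I corrected the later grasps for this.
- The wrist camera and my case pose differed by about 2.4 mm along case x. I allowed for this in the strokes, and in reading the digits by using the red index line as reference.

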